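# Load a sample capsule and push the carriage home

## Robot

A 7-joint arm with a two-finger parallel gripper is mounted at the origin on the work surface. World frame = base frame: x ahead of the robot, y to its left, z up, the work surface at z = 0. Lengths are in m, angles in degrees, forces in N, time in s.
With the tool pointing down it reaches from about 0.425 to 0.875 m from the base axis. Payload 4.7 kg.
Tool frame: the origin (TCP) lies midway between the tips of the shut fingers; the grasp point (between the pads) lies 19 mm behind it; z points along the fingers, y is the direction in which the jaws open and shut (so a half turn about z gives the same grasp; the last joint's range is limited). The gripper opens to 87 mm and grips with 3 to 60 N. Pads are 19 mm wide; open, the fingers measure 117 mm over their backs; the gripper's body (75 mm by 190 mm) begins 51 mm behind the grasp point.
Start: joints at [65.667, 18.392, -4.016, 83.108, 1.295, 78.541, -3.26], TCP at [0.276, -0.588, 0.223] pointing down, gripper open.
Joint ranges: [-163.93, 163.93], [-17.29, 119.83], [-79.2, 71.16], [3.27, 140.29], [-89.18, 269.18], [5.43, 117.66], [-154.24, 154.24]. Speed limits (degrees/s): [147.25, 147.25, 180, 180, 180, 180, 180].

## Interface

Orientations are given as [roll, pitch, yaw] about the fixed x, y, z axes, in that order (R = Rz(yaw) Ry(pitch) Rx(roll)).
In Python, from cell import env gives the robot as it stands.
- The arm moves only by the tool apply_moves, never from a script. Its argument "targets" is a list of rows, each a list of 2 entries, a list of its own where there are three numbers: the shift along the world's x, y, z in mm, then the turn, a rotation vector about the world's x, y, z in rad. A call has 1 to 8 rows; each row is the pose to reach, as a shift and turn from the pose commanded when the call began; what a row does not reach only later rows make up. A row lasts 1/10 s, in which the tool goes at most 50 mm and 8.59 degrees, less where a joint would pass 70% of its speed; a pose out of reach is approached as far as the arm can. A call with a gripper value outside its range is refused whole. "hand" is the finger opening in mm, from 0 to 87, set as the call begins (left out, the last holds). The fingers move at their own pace and stop on an object; "squeeze" is the grip in N (left out, the last holds). Time passes only in rows, so rows that repeat a pose let the fingers close. It gives the time, the measured TCP pose, the force and the opening at its end, in the units of the state.
- env.get_obs(): the state, without advancing time (a new reading comes with each control period).
- env.read_camera(name): name is "scene" or "top" or "wrist"; returns a dict with "image" (420x560x3 uint8, red, green, blue), "camera_matrix" (3x3 intrinsics, pixels), "k1" (the pictures are not rectified: a ray, as slopes to the right and down, at radius r is drawn at 1 + k1 r^2 times it, then the intrinsics apply), "camera_from_world" (4x4, takes a point from world to camera coordinates); the wrist camera has in their place "mount" (4x4, takes a point from camera to tool coordinates, whose origin is the TCP and whose axes are the flange's). Camera axes: x right, y down, z forward; pixel columns grow to the right and rows downward; lengths in m; the calibration is good to about 2 mm. A picture is of the moment at which its call begins: read the wrist's pose just before it. There is no depth.
- env.sign_off(): hands the job in, once; it reports no verdict.
Trained networks look in a picture, given as the dict that the camera call returned (one of the last four; its "shot" number tells which), for a name from the list of things; names that differ only in an ending like _2 or _b are one class to them, and where a whole thing is asked for, a point or a joint stands for the part that bears it (a point fixed in the world has none). Each returns a list of dicts, best first, with "conf" (0 to 1); they miss things now and then, are a little off and sometimes report something else, mostly with a low value. They report only what shows in the picture. A call takes as long as a camera call. They do not tell look-alikes from the thing itself.
- env.regions_of(picture, target): "region" (420x560 bool, what is visible of it) and "rect" ([left, top, right, bottom] in pixels, round what is visible of it).
The state is a dict: "time_s": time; "qpos": joint angles; "joint_velocities": joint speeds; "effort": joint torques, N m; "tool_pos": TCP position; "tool_rot": TCP orientation; "force": force on the tool from outside, world axes, zero at the start; "wrist_torque": the same for the moment, N m; "grip_width": finger opening in m.
Only numpy, scipy, OpenCV 4.12 (cv2) and the standard library are available. Lean on these libraries where they do the work, as an engineer would, in place of code of your own. Each camera call takes 0.05 s, during which the arm holds its last target. There are 200 camera calls.

## Task

Stand the short steel sample capsule upright in the square pocket of the sample loader's carriage and let go of it. Then push the carriage into the loader's housing by its upright plate until you feel it come up against its stop, and leave it there, fully home with the capsule still standing in the pocket. Do not shove the loader along the bench.

Things in the scene. Friction and masses are not known exactly. Their poses are not given: they have to be found in the camera images.
- capsule: The short steel sample capsule: upright cylinder, 32 mm diameter, 56 mm tall, about 150 g. Origin at the centre of its underside, z up. It stands on the bench to the right, among steel vessels not wanted: a long cylinder (32 mm diameter, 110 mm tall), a wide can (64 mm diameter, 50 mm tall), a thin vial (18 mm diameter, 56 mm tall).
- loader: White housing 170 mm deep, 140 wide, 106 tall, on a dark base plate 120 wide reaching 200 mm out before its mouth, towards the robot. About 6 kg, loose on rubber feet: a hard push (over about 60 N) against the stop makes it slide. Origin on the bench below the middle of the mouth; x points into the housing (push direction), z up. Mouth 112 mm wide, its inner top 98 mm above the bench.
- carriage (a joint): How far the carriage is pushed in along the loader's x, in m: 0 fully out, growing inward; 0 to 0.03 at the start. It slides with about 2.5 N of friction plus 6 N per m/s and stays where it is left. Its solid stop is hidden in the housing, unmarked, somewhere between 0.09 and 0.16, and is found by the sudden rise of the pushing force.
- pocket (a point): Centre of the pocket's floor on the carriage, 22 mm above the bench, axes as the loader's; 105 mm before the mouth when fully out. Pocket 50 x 50 mm inside, walls 4 mm thick, 12 mm high. The upright push plate's middle lies 60 mm from this point along -x (on the side away from the housing): 8 mm thick along x, 60 mm wide along y, its top 76 mm above the pocket floor.
Mind the look-alikes: they are no part of the job. What is shaped like the capsule but green, purple or yellow is not meant.

How it is judged:
By the outcome, as a careful person would: the job done as asked, in the order asked, and still so for the second after the job is handed in, with the robot touching nothing.
It also fails if it takes over 54 s, if anything falls off the work surface, if the arm or the gripper's body presses on something with over 40 N, if the wrist force passes 120 N, or if a joint passes its speed limit or range.

## Working session

There is one attempt and no reset: what is moved stays moved. The work goes in short steps, Python scripts to look and compute and a tool call to move; the robot and the scene stay as the last step left them, time stands still between calls to the robot, and variables do not carry over. Pictures are saved under pics/ and viewed, about 8 in all and at most 12, crops included, and the job is handed in when it is done.

Besides the shell and the picture viewer there is one more tool, called after "Emit:" as name(argument=value, ...), one argument or row to a line, values as JSON. apply_moves: Moves the arm, as the interface text tells. Its arguments: {"type":"object","properties":{"targets":{"type":"array","items":{"type":"array"}},"hand":{"type":"number"},"squeeze":{"type":"number"}},"required":["targets"]}

```bash
mkdir -p pics; ls; cat > h.py <<'E'
import numpy as np, cv2
from scipy.spatial.transform import Rotation as Ro
from cell import env
def snap(name,fn=None):
    p=env.read_camera(name)
    if fn: cv2.imwrite('pics/'+fn,p['image'][:,:,::-1])
    return p
def cam_pose(p,obs=None):
    if 'camera_from_world' in p: return np.linalg.inv(np.array(p['camera_from_world']))
    T=np.eye(4);T[:3,:3]=Ro.from_euler('xyz',obs['tool_rot'],degrees=True).as_matrix();T[:3,3]=obs['tool_pos']
    return T@np.array(p['mount'])
def ray(p,uv,obs=None):
    K=np.array(p['camera_matrix']);W=cam_pose(p,obs)
    d=cv2.undistortPointsIter(np.array([[uv]],float),K,np.array([p['k1'],0,0,0.]),None,None,(3,50,1e-9)).ravel()
    return W[:3,3],W[:3,:3]@np.array([d[0],d[1],1])
def at_z(p,uv,z,obs=None):
    o,d=ray(p,uv,obs);return o+d*(z-o[2])/d[2]
def proj(p,X,obs=None):
    W=np.linalg.inv(cam_pose(p,obs))
    r,_=cv2.Rodrigues(W[:3,:3])
    return cv2.projectPoints(np.atleast_2d(np.array(X,float)),r,W[:3,3],np.array(p['camera_matrix']),np.array([p['k1'],0,0,0.]))[0][:,0]
E
python3 - <<'E'
from h import *
print(env.get_obs())
for c in ['scene','top']:
    p=snap(c,c+'0.png')
    print(c,p['k1'],np.array(p['camera_matrix']).round(1).tolist(),cam_pose(p).round(3).tolist())
    for t in ['capsule','loader','carriage','pocket']:
        for r in env.regions_of(p,t)[:5]:
            print(t,round(r['conf'],2),np.round(r['rect']).tolist(),r['region'].sum())
E
```

```text
pics
{'time_s': 0.0, 'qpos': array([65.66579635, 18.43954955, -4.01541385, 83.1748631 ,  1.29506939,
       78.54286036, -3.25980349]), 'joint_velocities': array([-0.13890685,  0.01236278,  0.00597358, -0.10262712, -0.05358995,
       -0.0667175 ,  0.04300595]), 'effort': array([-8.51415225e-04, -4.91293252e+01, -4.04530624e-01, -3.12525594e+01,
       -6.39201910e-02,  4.37994674e-02,  1.76368476e-04]), 'tool_pos': array([ 0.27587202, -0.58792588,  0.22145631]), 'tool_rot': array([-1.79887977e+02,  5.97692147e-03,  2.51440570e+01]), 'force': array([-0.04863933,  0.18034209,  0.05863471]), 'wrist_torque': array([0.00703883, 0.00579096, 0.006186  ]), 'grip_width': 0.08724100097300973}
scene -0.0728952799224461 [[464.9, 0.0, 274.4], [0.0, 464.9, 208.3], [0.0, 0.0, 1.0]] [[0.693, 0.506, -0.514, 1.14], [0.721, -0.493, 0.487, -0.676], [-0.007, -0.708, -0.706, 0.829], [0.0, 0.0, 0.0, 1.0]]
capsule 0.83 [213.0, 268.0, 228.0, 292.0] 336
capsule 0.76 [184.0, 295.0, 207.0, 322.0] 391
capsule 0.57 [240.0, 286.0, 255.0, 314.0] 380
capsule 0.53 [179.0, 258.0, 203.0, 282.0] 370
loader 0.67 [311.0, 134.0, 448.0, 253.0] 7439
loader 0.42 [324.0, 132.0, 364.0, 191.0] 1194
carriage 0.65 [323.0, 136.0, 367.0, 192.0] 1202
pocket 0.84 [321.0, 134.0, 367.0, 190.0] 1230
top -0.12621978347776122 [[425.8, 0.0, 278.4], [0.0, 425.8, 200.9], [0.0, 0.0, 1.0]] [[-0.02, -0.985, 0.172, 0.407], [-1.0, 0.017, -0.021, -0.108], [0.018, -0.172, -0.985, 1.087], [0.0, 0.0, 0.0, 1.0]]
capsule 0.76 [357.0, 149.0, 373.0, 162.0] 197
capsule 0.75 [390.0, 167.0, 404.0, 179.0] 146
capsule 0.7 [361.0, 177.0, 374.0, 191.0] 176
loader 0.91 [153.0, 88.0, 236.0, 246.0] 8252
carriage 0.94 [161.0, 164.0, 205.0, 230.0] 1975
pocket 0.7 [360.0, 176.0, 371.0, 191.0] 160
pocket 0.64 [157.0, 160.0, 206.0, 232.0] 2032
```

```bash
cd pics; python3 -c "
import cv2
a=cv2.imread('scene0.png')[120:340,150:470];b=cv2.imread('top0.png')[80:260,130:430]
cv2.imwrite('c0.png',cv2.resize(a,None,fx=2.5,fy=2.5,interpolation=2));cv2.imwrite('c1.png',cv2.resize(b,None,fx=2.6,fy=2.6,interpolation=2))"
```

```text
(no output)
```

View pics/c0.png

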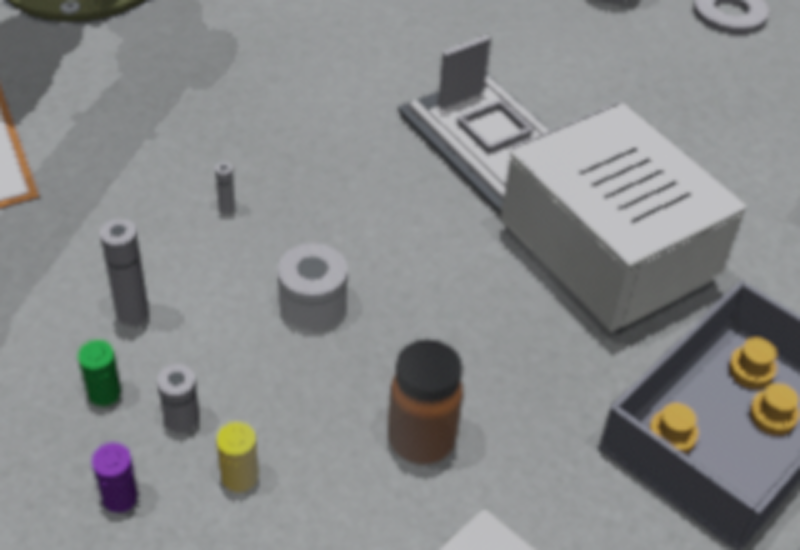

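View pics/c1.png

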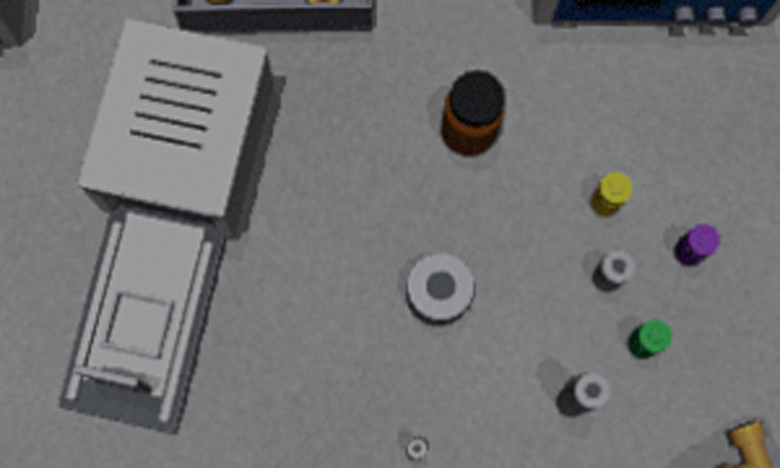

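```bash
python3 - <<'E'
from h import *
from scipy.optimize import least_squares
T=snap('top');S=snap('scene')
tc=lambda a:np.array(a)/2.6+[130,80]-0.3
sc=lambda a:np.array(a)/2.5+[150,120]-0.3
def two(ut,us,z):
    print(at_z(T,ut,z).round(4)[:2],at_z(S,us,z).round(4)[:2])
print('capsule');two(tc([618,266]),sc([177,379]),.056)
print('green');two(tc([655,335]),sc([98,352]),.056)
print('yellow');two(tc([616,187]),sc([237,435]),.056)
print('purple');two(tc([703,239]),sc([113,456]),.056)
print('long');two(tc([591,390]),sc([120,231]),.11)
print('can');two(tc([441,287]),sc([313,268]),.05)
# region-based centre of capsule (centroid ~ mid height)
for p in (T,S):
    for r in env.regions_of(p,'capsule')[:4]:
        ys,xs=np.nonzero(r['region']);print(r['rect'],at_z(p,[xs.mean(),ys.mean()],.03 if p is S else .035).round(4))
roof=np.array([[.17,.07],[.17,-.07],[0,-.07],[0,.07]])
ut=tc([[127,20],[268,60],[220,222],[80,185]])
us=sc([[743,208],[628,258],[509,155],[623,104]])
def w(q,P):
    c,s=np.cos(q[2]),np.sin(q[2]);return np.c_[P@np.array([[c,s],[-s,c]])+q[:2],]
# print roof world per image to see correspondence
print([at_z(T,u,.106)[:2].round(3).tolist() for u in ut]);print([at_z(S,u,.106)[:2].round(3).tolist() for u in us])
# pocket wall top outer corners z=.034 in T, S ; plate top
pt=tc([[118,294],[172,298],[161,357],[106,348]]);ps=sc([[458,125],[493,103],[530,127],[490,152]])
print([at_z(T,u,.034)[:2].round(3).tolist() for u in pt]);print([at_z(S,u,.034)[:2].round(3).tolist() for u in ps])
bt=tc([[60,407],[178,433]]);print([at_z(T,u,.008)[:2].round(3).tolist() for u in bt])
E
```

```text
capsule
[ 0.631  -0.3536] [ 0.6331 -0.3513]
green
[ 0.5632 -0.3856] [ 0.564  -0.3816]
yellow
[ 0.7099 -0.3564] [ 0.7098 -0.3523]
purple
[ 0.6568 -0.4394] [ 0.6569 -0.4359]
long
[ 0.5065 -0.3099] [ 0.5087 -0.3077]
can
[ 0.6143 -0.1827] [ 0.6173 -0.1792]
[371.7, 205.3, 385.6, 218.2] [ 0.5629 -0.3846  0.035 ]
[390.6, 168.9, 408.1, 182.5] [ 0.655  -0.4394  0.035 ]
[358.5, 175.9, 373.0, 192.6] [ 0.6302 -0.353   0.035 ]
[356.9, 147.0, 374.2, 165.7] [ 0.7084 -0.3542  0.035 ]
[186.3, 299.3, 206.4, 324.8] [ 0.6573 -0.4391  0.03  ]
[179.3, 258.7, 199.0, 284.4] [ 0.5636 -0.3846  0.03  ]
[211.7, 266.0, 232.0, 291.8] [ 0.6333 -0.3526  0.03  ]
[238.9, 287.9, 255.0, 316.8] [ 0.7117 -0.3557  0.03  ]
[[0.869, 0.113], [0.824, -0.022], [0.667, 0.022], [0.705, 0.152]]
[[0.872, 0.112], [0.835, -0.014], [0.679, 0.016], [0.71, 0.156]]
[[0.616, 0.13], [0.611, 0.077], [0.554, 0.087], [0.563, 0.141]]
[[0.565, 0.084], [0.567, 0.139], [0.62, 0.136], [0.617, 0.075]]
[[0.509, 0.191], [0.482, 0.074]]
```

Emit:
apply_moves(
  targets=[
    [[45,30,0],[0,0,-0.1]],
    [[90,60,0],[0,0,-0.22]],
    [[135,90,0],[0,0,-0.34]],
    [[180,120,0],[0,0,-0.46]],
    [[225,150,0],[0,0,-0.58]],
    [[270,180,0],[0,0,-0.68]],
    [[315,208,0],[0,0,-0.68]],
    [[356,235,0],[0,0,-0.68]],
  ],
  hand=60,
  squeeze=25,
)

```text
time_s: 1.5
tool_pos: [0.6114, -0.3668, 0.2228]
tool_rot: [180.0, -0.0, -13.8]
force: [0.1, -0.9, 0.2]
grip_width: 0.0599
```

Emit:
apply_moves(
  targets=[
    [[0,0,-10],[0,0,0]],
    [[0,0,-20],[0,0,0]],
    [[0,0,-20],[0,0,0]],
  ],
)

```text
time_s: 1.8
tool_pos: [0.6077, -0.369, 0.2002]
tool_rot: [180.0, 0.2, -13.9]
force: [-0.6, -0.8, -0.5]
grip_width: 0.0598
```

```bash
python3 - <<'E'
from h import *
o=env.get_obs();p=snap('wrist','w1.png')
print(o['time_s'],o['tool_pos'],o['tool_rot'],o['force'],np.array(p['mount']).round(3).tolist())
for r in env.regions_of(p,'capsule')[:4]:
    ys,xs=np.nonzero(r['region']);print(r['conf'],r['rect'],at_z(p,[xs.mean(),ys.mean()],.04,o).round(4))
print(proj(p,[[.632,-.353,.056],[.632,-.353,0]],o))
E
```

```text
1.8 [ 0.60765989 -0.36899793  0.20015022] [179.97131518   0.24936356 -13.92128963] [-0.60623285 -0.75608749 -0.53838313] [[0.001, -0.969, -0.249, 0.069], [1.0, 0.001, 0.001, -0.001], [-0.001, -0.249, 0.969, -0.162], [0.0, 0.0, 0.0, 1.0]]
0.78 [247.6, 156.9, 278.3, 197.9] [ 0.6338 -0.3522  0.04  ]
0.77 [293.1, 212.2, 323.1, 254.9] [ 0.5663 -0.3847  0.04  ]
0.67 [320.5, 114.0, 360.5, 150.0] [ 0.6585 -0.4384  0.04  ]
0.55 [224.8, 77.6, 263.5, 118.1] [ 0.7119 -0.3544  0.04  ]
[[261.78974808 180.72825186]
 [264.93602143 172.63929561]]
```

View pics/w1.png

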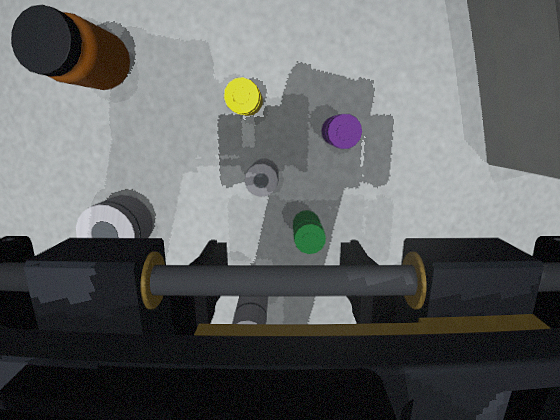

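Emit:
apply_moves(
  targets=[
    [[15,10,0],[0,0,0]],
    [[25,16.5,-10],[0,0,0]],
    [[25,16.5,-45],[0,0,0]],
    [[25,16.5,-80],[0,0,0]],
    [[25,16.5,-110],[0,0,0]],
    [[25,16.5,-110],[0,0,0]],
  ],
)

```text
time_s: 2.5
tool_pos: [0.6324, -0.3484, 0.0863]
tool_rot: [-179.8, 0.6, -13.7]
force: [0.3, 0.9, -0.6]
grip_width: 0.06
```

```bash
python3 - <<'E'
from h import *
o=env.get_obs();p=snap('wrist','w2.png')
print(o['time_s'],o['tool_pos'],o['tool_rot'],o['force'])
for r in env.regions_of(p,'capsule')[:4]:
    ys,xs=np.nonzero(r['region']);print(r['conf'],r['rect'],at_z(p,[xs.mean(),ys.mean()],.045,o).round(4))
E
```

```text
2.5 [ 0.63237602 -0.3483956   0.08626845] [-179.81579022    0.55716546  -13.73263812] [ 0.30884866  0.9368131  -0.58784976]
0.95 [373.9, 134.5, 444.9, 193.5] [ 0.66   -0.4359  0.045 ]
0.84 [238.4, 82.8, 289.3, 141.3] [ 0.712  -0.3542  0.045 ]
0.61 [331.2, 299.3, 355.3, 322.6] [ 0.5686 -0.3744  0.045 ]
```

Emit:
apply_moves(
  targets=[
    [[0.5,-4,-20],[0,0,0]],
    [[0.5,-4,-45],[0,0,0]],
    [[0.5,-4,-66],[0,0,0]],
    [[0.5,-4,-66],[0,0,0]],
  ],
)

```text
time_s: 3.0
tool_pos: [0.635, -0.3548, 0.0257]
tool_rot: [-180.0, 0.1, -13.8]
force: [0.2, 0.5, -0.7]
grip_width: 0.0599
```

Emit:
apply_moves(
  targets=[
    [[0,0,0],[0,0,0]],
    [[0,0,0],[0,0,0]],
    [[0,0,0],[0,0,0]],
    [[0,0,0],[0,0,0]],
    [[0,0,0],[0,0,0]],
  ],
  hand=20,
  squeeze=25,
)

```text
time_s: 3.5
tool_pos: [0.6361, -0.3554, 0.0277]
tool_rot: [180.0, -0.1, -13.8]
force: [0.2, 0.5, 3.0]
grip_width: 0.0312
```

Emit:
apply_moves(
  targets=[
    [[0,0,15],[0,0,0]],
    [[0,0,45],[0,0,0]],
    [[0,0,85],[0,0,0]],
    [[0,20,125],[0,0,0]],
    [[-8,60,145],[0,0,0]],
    [[-15,105,145],[0,0,0]],
    [[-22,150,145],[0,0,0]],
    [[-30,195,145],[0,0,0]],
  ],
)

```text
time_s: 4.3
tool_pos: [0.6049, -0.1589, 0.1728]
tool_rot: [180.0, -0.1, -13.8]
force: [0.3, -0.0, -1.1]
grip_width: 0.0314
```

Emit:
apply_moves(
  targets=[
    [[-8,45,0],[0,0,0]],
    [[-15,85,0],[0,0,0]],
    [[-20,120,0],[0,0,0]],
    [[-25,150,0],[0,0,0]],
    [[-25,150,0],[0,0,0]],
  ],
)

```text
time_s: 4.8
tool_pos: [0.5795, -0.0036, 0.1728]
tool_rot: [-179.8, 0.0, -13.3]
force: [0.0, 1.2, -1.4]
grip_width: 0.0315
```

```bash
python3 - <<'E'
from h import *
o=env.get_obs();p=snap('wrist','w3.png');s=snap('scene','s3.png')
print(o['time_s'],o['tool_pos'],o['tool_rot'],o['force'],o['grip_width'])
for t in ['pocket','loader']:
  for r in env.regions_of(p,t)[:4]:
    print(t,r['conf'],r['rect'],r['region'].sum())
E
```

```text
4.8 [ 0.57954755 -0.00364237  0.17276903] [-1.79840982e+02  1.07528547e-02 -1.33242138e+01] [ 0.0267969   1.23249874 -1.44987942] 0.03148555693959654
pocket 0.69 [120.4, 104.8, 215.6, 239.8] 10680
loader 0.76 [14.3, 0.6, 236.9, 264.0] 39447
```

View pics/w3.png

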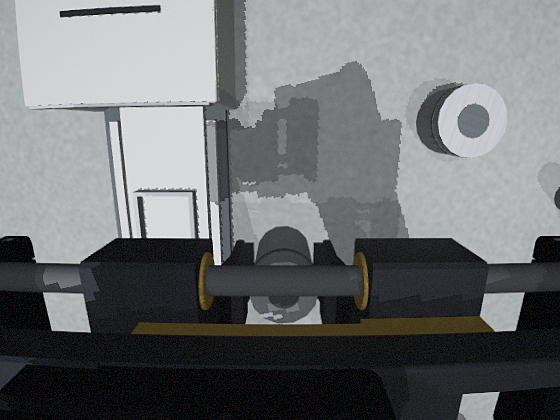

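Emit:
apply_moves(
  targets=[
    [[-20,30,15],[0,0,0]],
    [[-40,65,30],[0,0,0]],
    [[-60,95,30],[0,0,0]],
    [[-75,120,30],[0,0,0]],
    [[-75,120,30],[0,0,0]],
    [[-75,120,30],[0,0,0]],
  ],
)

```text
time_s: 5.6
tool_pos: [0.5058, 0.1084, 0.2019]
tool_rot: [180.0, -0.1, -13.9]
force: [0.4, -0.7, -0.7]
grip_width: 0.0315
```

```bash
python3 - <<'E'
from h import *
o=env.get_obs();p=snap('wrist','w4.png')
print(o['time_s'],o['tool_pos'],o['tool_rot'],o['force'],o['grip_width'])
for t in ['pocket','loader']:
  for r in env.regions_of(p,t)[:4]:
    print(t,r['conf'],r['rect'],r['region'].sum())
import pickle;pickle.dump((o,p),open('w4.pkl','wb'))
E
```

```text
5.6 [0.50576424 0.1084417  0.20189956] [ 1.79958179e+02 -5.52542430e-02 -1.38710206e+01] [ 0.43406832 -0.68712289 -0.70655101] 0.03151573877022249
pocket 0.62 [215.7, 3.9, 302.1, 196.0] 15034
loader 0.79 [180.5, 1.0, 331.5, 207.7] 24132
```

View pics/w4.png

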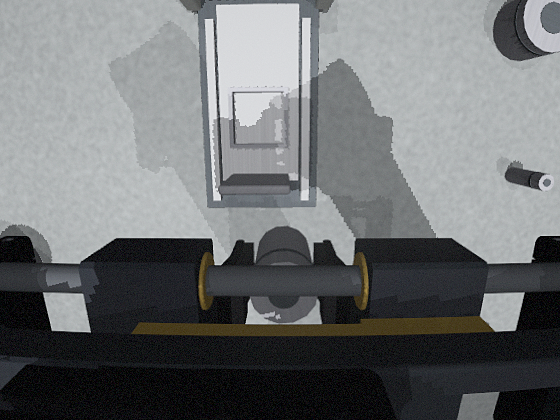

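```bash
python3 -c "
import cv2
a=cv2.imread('pics/w4.png')[70:215,190:330]
cv2.imwrite('pics/c4.png',cv2.resize(a,None,fx=4,fy=4,interpolation=cv2.INTER_CUBIC))"
```

```text
(no output)
```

View pics/c4.png

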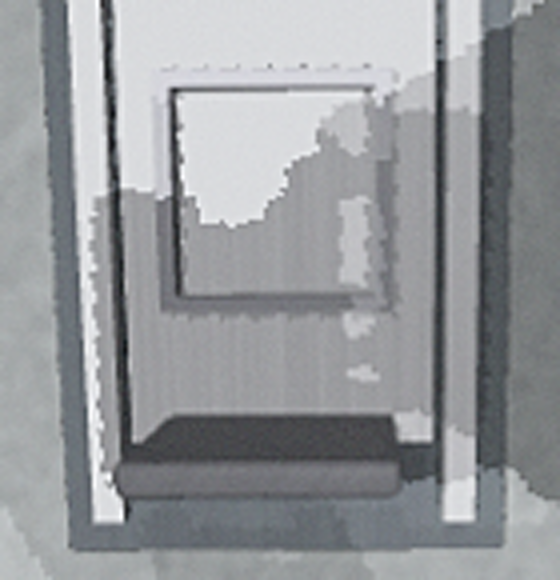

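```bash
python3 - <<'E'
from h import *
import pickle;o,p=pickle.load(open('w4.pkl','rb'))
f=lambda u:np.array(u)/4+[190,70]-0.4
W=lambda L,z:np.array([at_z(p,f(u),z,o)[:2] for u in L])
out=W([[152,70],[396,70],[398,314],[162,312]],.034);inn=W([[170,88],[378,88],[380,298],[178,298]],.034)
pl=W([[118,460],[398,460],[400,495],[122,495]],.098)
base=W([[70,548],[502,546]],.010);L=W([[42,0],[70,548]],.010);R=W([[512,120],[502,546]],.010)
for n,a in [('out',out),('inn',inn),('pl',pl),('base',base),('L',L),('R',R)]:print(n,a.round(4).tolist(),a.mean(0).round(4))
ang=lambda a,b:np.degrees(np.arctan2(*(b-a)[::-1])).round(2)
print('y-dir+90:',ang(out[1],out[0])-90,ang(inn[1],inn[0])-90,ang(pl[1],pl[0])-90,ang(base[1],base[0])-90)
print('x-dir',ang(out[2],out[1]),ang(out[3],out[0]),ang(inn[2],inn[1]),ang(inn[3],inn[0]),ang(L[1],L[0]),ang(R[1],R[0]))
print(out.mean(0)-pl.mean(0),np.linalg.norm(out.mean(0)-pl.mean(0)), np.linalg.norm(base[0]-base[1]))
# capsule in grip: project expected top centre
print(proj(p,[[*o['tool_pos'][:2],o['tool_pos'][2]+.028],[*o['tool_pos'][:2],o['tool_pos'][2]-.028]],o))
E
```

```text
out [[0.6238, 0.1357], [0.6095, 0.0787], [0.5529, 0.0919], [0.5675, 0.1489]] [0.5884 0.1138]
inn [[0.6187, 0.1326], [0.6065, 0.0839], [0.5577, 0.0953], [0.5699, 0.1441]] [0.5882 0.114 ]
pl [[0.5417, 0.1553], [0.5278, 0.0992], [0.5206, 0.1005], [0.5344, 0.1566]] [0.5311 0.1279]
base [[0.5108, 0.196], [0.4825, 0.0785]] [0.4966 0.1373]
L [[0.6513, 0.1616], [0.5108, 0.196]] [0.581  0.1788]
R [[0.593, 0.0512], [0.4825, 0.0785]] [0.5377 0.0649]
y-dir+90: -14.049999999999997 -14.040000000000006 -13.870000000000005 -13.549999999999997
x-dir -13.11 -13.28 -13.19 -13.33 -13.77 -13.87
[ 0.0572765  -0.01410707] 0.058988190078745166 0.12083738925608907
[[286.02515478 285.04802267]
 [285.15238652 243.0235805 ]]
```

Emit:
apply_moves(
  targets=[
    [[25,2,0],[0,0,0]],
    [[55,4,0],[0,0,0]],
    [[82.5,5.5,0],[0,0,0]],
    [[82.5,5.5,-30],[0,0,0]],
    [[82.5,5.5,-65],[0,0,0]],
    [[82.5,5.5,-100],[0,0,0]],
    [[82.5,5.5,-120],[0,0,0]],
    [[82.5,5.5,-120],[0,0,0]],
  ],
)

```text
time_s: 6.55
tool_pos: [0.5855, 0.1126, 0.0774]
tool_rot: [179.8, 0.4, -14.0]
force: [-0.7, 0.2, -1.3]
grip_width: 0.0316
```

Emit:
apply_moves(
  targets=[
    [[0,0,0],[0,0,0]],
    [[0,0,0],[0,0,0]],
  ],
)

```text
time_s: 6.75
tool_pos: [0.5894, 0.1148, 0.0833]
tool_rot: [-179.9, -0.2, -13.9]
force: [-1.4, -0.7, -1.3]
grip_width: 0.0313
```

```bash
python3 - <<'E'
from h import *
for i in range(3):
    o=env.get_obs();p=snap('scene','s5.png')
    print(o['time_s'],o['tool_pos'],o['tool_rot'],o['force'],o['grip_width'])
t=snap('top','t5.png')
for r in env.regions_of(p,'capsule')[:5]: print(r['conf'],r['rect'])
a=p['image'][110:230,290:410,::-1];b=t['image'][120:240,140:260,::-1]
cv2.imwrite('pics/c5.png',cv2.resize(np.hstack([a,b]),None,fx=3.3,fy=3.3,interpolation=2))
E
```

```text
6.75 [0.58944269 0.11482697 0.0833293 ] [-1.79940064e+02 -1.55086396e-01 -1.38752962e+01] [-1.39120968 -0.66158608 -1.31592649] 0.031339793889408864
6.8 [0.58944466 0.11499432 0.08351156] [-1.79933343e+02 -1.74858604e-01 -1.38595818e+01] [ 0.42009097  0.0046495  -1.08169389] 0.031195835671473222
6.85 [0.58922066 0.11511864 0.08340994] [-1.79939982e+02 -1.64896144e-01 -1.38439922e+01] [-0.27191483 -0.07046741 -0.4246438 ] 0.031165400145271242
0.91 [182.4, 296.5, 208.2, 323.3]
0.84 [181.4, 257.7, 199.6, 282.4]
0.81 [238.6, 290.6, 253.8, 314.0]
0.7 [341.5, 141.3, 359.9, 163.5]
```

View pics/c5.png

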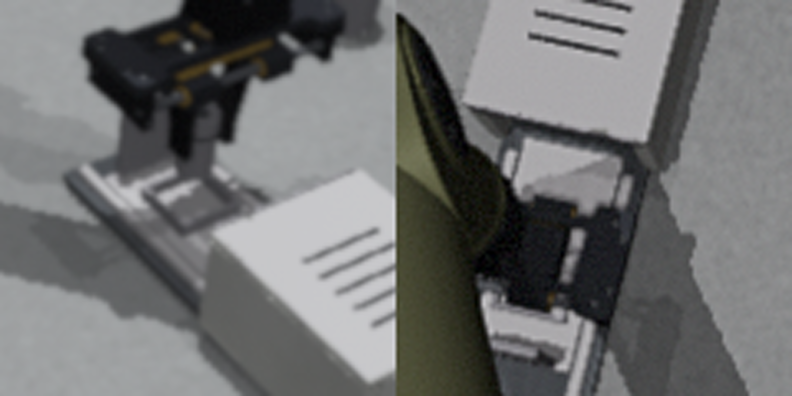

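Emit:
apply_moves(
  targets=[
    [[-1,-1,-6],[0,0,0]],
    [[-1,-1,-12],[0,0,0]],
    [[-1,-1,-18],[0,0,0]],
    [[-1,-1,-24],[0,0,0]],
    [[-1,-1,-28],[0,0,0]],
    [[-1,-1,-28],[0,0,0]],
    [[-1,-1,-28],[0,0,0]],
    [[-1,-1,-28],[0,0,0]],
  ],
)

```text
time_s: 7.8
tool_pos: [0.5871, 0.1141, 0.0539]
tool_rot: [-180.0, -0.0, -13.8]
force: [-0.0, -0.5, -2.2]
grip_width: 0.0313
```

Emit:
apply_moves(
  targets=[
    [[0,0,-1],[0,0,0]],
    [[0,0,-2],[0,0,0]],
    [[0,0,-2],[0,0,0]],
    [[0,0,-2],[0,0,0]],
  ],
)

```text
time_s: 8.2
tool_pos: [0.5868, 0.114, 0.0516]
tool_rot: [180.0, 0.0, -13.8]
force: [-1.0, 0.1, -2.1]
grip_width: 0.0314
```

Emit:
apply_moves(
  targets=[
    [[0,0,-1],[0,0,0]],
    [[0,0,-2],[0,0,0]],
    [[0,0,-2],[0,0,0]],
    [[0,0,-2],[0,0,0]],
  ],
)

```text
time_s: 8.6
tool_pos: [0.5869, 0.1141, 0.0496]
tool_rot: [180.0, -0.0, -13.8]
force: [0.0, 0.3, -0.7]
grip_width: 0.0314
```

Emit:
apply_moves(
  targets=[
    [[0,0,-1],[0,0,0]],
    [[0,0,-1],[0,0,0]],
    [[0,0,-1],[0,0,0]],
  ],
)

```text
time_s: 8.9
tool_pos: [0.5871, 0.1141, 0.0496]
tool_rot: [180.0, -0.0, -13.8]
force: [-2.2, -1.3, 5.4]
grip_width: 0.0316
```

Emit:
apply_moves(
  targets=[
    [[0,0,0],[0,0,0]],
    [[0,0,0],[0,0,0]],
    [[0,0,0],[0,0,0]],
    [[0,0,0],[0,0,0]],
  ],
  hand=60,
)

```text
time_s: 9.3
tool_pos: [0.5868, 0.114, 0.0484]
tool_rot: [180.0, 0.0, -13.8]
force: [0.4, 0.3, -0.4]
grip_width: 0.0547
```

Emit:
apply_moves(
  targets=[
    [[0,0,10],[0,0,0]],
    [[0,0,30],[0,0,0]],
    [[0,0,60],[0,0,0]],
    [[0,0,100],[0,0,0]],
    [[-30,8,140],[0,0,0]],
    [[-70,17,150],[0,0,0]],
    [[-70,17,150],[0,0,0]],
    [[-70,17,150],[0,0,0]],
  ],
)

```text
time_s: 10.1
tool_pos: [0.5168, 0.1313, 0.2]
tool_rot: [180.0, -0.2, -13.8]
force: [0.6, -0.2, 0.5]
grip_width: 0.06
```

```bash
python3 - <<'E'
from h import *
o=env.get_obs();p=snap('wrist','w6.png')
print(o['time_s'],o['tool_pos'],o['tool_rot'],o['force'],o['grip_width'])
for t in ['pocket','capsule']:
  for r in env.regions_of(p,t)[:4]: print(t,r['conf'],r['rect'],r['region'].sum())
print(proj(p,[[.588,.114,.078],[.588,.114,.022],[.5311,.1279,.098]],o))
import pickle;pickle.dump((o,p),open('w6.pkl','wb'))
E
```

```text
10.1 [0.51684807 0.13133358 0.19995223] [ 1.79999137e+02 -1.59726067e-01 -1.37558716e+01] [ 0.63444432 -0.16110983  0.5050975 ] 0.059997255466405074
capsule 0.65 [266.5, 108.9, 303.9, 149.4] 1078
[[284.59935395 123.38644669]
 [284.33539129 124.35275085]
 [284.58738869 195.96388142]]
```

View pics/w6.png

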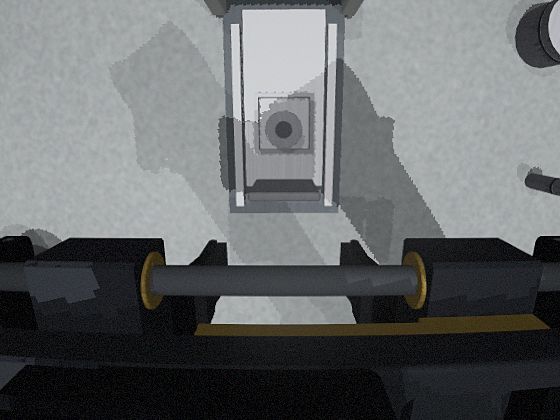

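Emit:
apply_moves(
  targets=[
    [[-10,3,0],[0,0,0]],
    [[-25,6,0],[0,0,0]],
    [[-25,6,-30],[0,0,0]],
    [[-25,6,-65],[0,0,0]],
    [[-25,6,-100],[0,0,0]],
    [[-25,6,-130],[0,0,0]],
    [[-25,6,-138],[0,0,0]],
    [[-25,6,-138],[0,0,0]],
  ],
  hand=0,
  squeeze=20,
)

```text
time_s: 11.05
tool_pos: [0.4906, 0.1369, 0.0593]
tool_rot: [179.9, 0.2, -13.8]
force: [0.6, 0.3, 0.7]
grip_width: 0.0048
```

Emit:
apply_moves(
  targets=[
    [[0,0,0],[0,0,0]],
    [[0,0,0],[0,0,0]],
    [[0,0,0],[0,0,0]],
  ],
)

```text
time_s: 11.35
tool_pos: [0.493, 0.1373, 0.062]
tool_rot: [-179.9, -0.1, -13.8]
force: [0.6, -0.7, 0.8]
grip_width: 0.0005
```

Emit:
apply_moves(
  targets=[
    [[4.9,-1.2,0],[0,0,0]],
    [[9.7,-2.4,0],[0,0,0]],
    [[14.6,-3.6,0],[0,0,0]],
    [[17.5,-4.3,0],[0,0,0]],
    [[20.4,-5.0,0],[0,0,0]],
    [[23.3,-5.7,0],[0,0,0]],
    [[26.2,-6.4,0],[0,0,0]],
    [[29.1,-7.2,0],[0,0,0]],
  ],
)

```text
time_s: 12.15
tool_pos: [0.5204, 0.1301, 0.0604]
tool_rot: [180.0, 0.1, -13.8]
force: [-3.2, 0.5, 1.9]
grip_width: 0.0001
```

Emit:
apply_moves(
  targets=[
    [[2.9,-0.7,0],[0,0,0]],
    [[5.8,-1.4,0],[0,0,0]],
    [[8.7,-2.1,0],[0,0,0]],
    [[11.7,-2.9,0],[0,0,0]],
    [[14.6,-3.6,0],[0,0,0]],
    [[17.5,-4.3,0],[0,0,0]],
    [[20.4,-5.0,0],[0,0,0]],
    [[23.3,-5.7,0],[0,0,0]],
  ],
)

```text
time_s: 12.95
tool_pos: [0.5443, 0.1243, 0.0604]
tool_rot: [-180.0, 0.0, -13.8]
force: [-2.1, 1.5, -0.4]
grip_width: 0.0006
```

Emit:
apply_moves(
  targets=[
    [[2.9,-0.7,0],[0,0,0]],
    [[5.8,-1.4,0],[0,0,0]],
    [[8.7,-2.1,0],[0,0,0]],
    [[11.7,-2.9,0],[0,0,0]],
    [[14.6,-3.6,0],[0,0,0]],
    [[17.5,-4.3,0],[0,0,0]],
    [[20.4,-5.0,0],[0,0,0]],
    [[23.3,-5.7,0],[0,0,0]],
  ],
)

```text
time_s: 13.75
tool_pos: [0.5678, 0.1184, 0.0606]
tool_rot: [180.0, 0.0, -13.8]
force: [-2.3, 2.1, -1.3]
grip_width: 0.0005
```

Emit:
apply_moves(
  targets=[
    [[2.9,-0.7,0],[0,0,0]],
    [[5.8,-1.4,0],[0,0,0]],
    [[8.7,-2.1,0],[0,0,0]],
    [[11.7,-2.9,0],[0,0,0]],
    [[14.6,-3.6,0],[0,0,0]],
    [[17.5,-4.3,0],[0,0,0]],
    [[20.4,-5.0,0],[0,0,0]],
    [[23.3,-5.7,0],[0,0,0]],
  ],
)

```text
time_s: 14.55
tool_pos: [0.5911, 0.1127, 0.0606]
tool_rot: [180.0, 0.0, -13.8]
force: [-2.8, 1.8, -1.2]
grip_width: 0.0006
```

```bash
python3 - <<'E'
from h import *
o=env.get_obs();t=snap('top');p=snap('scene')
print(o['time_s'],o['tool_pos'],o['force'])
a=p['image'][110:260,290:460,::-1];b=t['image'][80:230,130:300,::-1]
cv2.imwrite('pics/c7.png',cv2.resize(np.hstack([a,b]),None,fx=2.3,fy=2.3,interpolation=2))
E
```

```text
14.55 [0.59109225 0.11273413 0.06059509] [-2.77407606  1.84615956 -1.18855464]
```

View pics/c7.png

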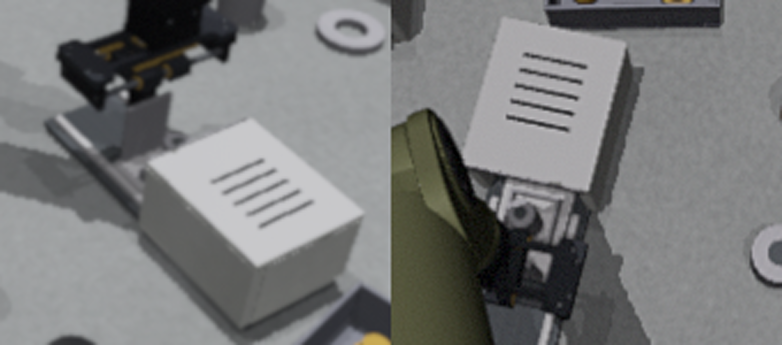

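Emit:
apply_moves(
  targets=[
    [[1.9,-0.5,0],[0,0,0]],
    [[3.9,-1.0,0],[0,0,0]],
    [[5.8,-1.4,0],[0,0,0]],
    [[7.8,-1.9,0],[0,0,0]],
  ],
)

```text
time_s: 15.05
tool_pos: [0.5989, 0.1106, 0.0608]
tool_rot: [180.0, -0.0, -13.8]
force: [-3.1, 0.9, 1.2]
grip_width: 0.0007
```

Emit:
apply_moves(
  targets=[
    [[1.9,-0.5,0],[0,0,0]],
    [[3.9,-1.0,0],[0,0,0]],
    [[5.8,-1.4,0],[0,0,0]],
  ],
)

```text
time_s: 15.35
tool_pos: [0.6048, 0.1092, 0.0608]
tool_rot: [180.0, -0.0, -13.8]
force: [-2.3, -0.1, 2.3]
grip_width: 0.0002
```

Emit:
apply_moves(
  targets=[
    [[1.9,-0.5,0],[0,0,0]],
    [[3.9,-1.0,0],[0,0,0]],
    [[5.8,-1.4,0],[0,0,0]],
  ],
)

```text
time_s: 15.65
tool_pos: [0.6105, 0.1078, 0.0607]
tool_rot: [180.0, -0.0, -13.8]
force: [-3.5, -0.8, 1.8]
grip_width: 0.0
```

Emit:
apply_moves(
  targets=[
    [[1.9,-0.5,0],[0,0,0]],
    [[3.9,-1.0,0],[0,0,0]],
    [[5.8,-1.4,0],[0,0,0]],
  ],
)

```text
time_s: 15.95
tool_pos: [0.6162, 0.1065, 0.0605]
tool_rot: [180.0, 0.0, -13.8]
force: [-2.7, -0.3, 1.3]
grip_width: 0.0003
```

Emit:
apply_moves(
  targets=[
    [[1.9,-0.5,0],[0,0,0]],
    [[3.9,-1.0,0],[0,0,0]],
    [[5.8,-1.4,0],[0,0,0]],
  ],
)

```text
time_s: 16.25
tool_pos: [0.622, 0.1051, 0.0606]
tool_rot: [180.0, 0.0, -13.8]
force: [-3.0, 0.3, 1.6]
grip_width: 0.0006
```

Emit:
apply_moves(
  targets=[
    [[1.9,-0.5,0],[0,0,0]],
    [[3.9,-1.0,0],[0,0,0]],
    [[5.8,-1.4,0],[0,0,0]],
  ],
)

```text
time_s: 16.55
tool_pos: [0.6278, 0.1037, 0.0606]
tool_rot: [180.0, 0.0, -13.8]
force: [-1.8, -1.1, 1.3]
grip_width: 0.0005
```

Emit:
apply_moves(
  targets=[
    [[1.9,-0.5,0],[0,0,0]],
    [[3.9,-1.0,0],[0,0,0]],
    [[5.8,-1.4,0],[0,0,0]],
  ],
)

```text
time_s: 16.85
tool_pos: [0.6336, 0.1023, 0.0606]
tool_rot: [180.0, 0.0, -13.8]
force: [-3.5, -1.4, 1.0]
grip_width: 0.0005
```

Emit:
apply_moves(
  targets=[
    [[1.9,-0.5,0],[0,0,0]],
    [[3.9,-1.0,0],[0,0,0]],
    [[5.8,-1.4,0],[0,0,0]],
  ],
)

```text
time_s: 17.15
tool_pos: [0.6394, 0.1009, 0.0605]
tool_rot: [180.0, 0.0, -13.8]
force: [-2.4, -0.9, 1.5]
grip_width: 0.0006
```

Emit:
apply_moves(
  targets=[
    [[1.9,-0.5,0],[0,0,0]],
    [[3.9,-1.0,0],[0,0,0]],
    [[5.8,-1.4,0],[0,0,0]],
  ],
)

```text
time_s: 17.45
tool_pos: [0.6407, 0.1005, 0.0605]
tool_rot: [179.8, 0.5, -13.8]
force: [-19.2, -0.2, 13.6]
grip_width: 0.0001
```

Emit:
apply_moves(
  targets=[
    [[1,-0.2,0],[0,0,0]],
    [[1,-0.2,0],[0,0,0]],
    [[1,-0.2,0],[0,0,0]],
  ],
)

```text
time_s: 17.75
tool_pos: [0.6407, 0.1005, 0.0605]
tool_rot: [179.8, 0.6, -13.7]
force: [-17.5, -0.6, 11.7]
grip_width: 0.0006
```

Emit:
apply_moves(
  targets=[
    [[1,-0.2,0],[0,0,0]],
    [[2,-0.5,0],[0,0,0]],
    [[2,-0.5,0],[0,0,0]],
  ],
)

```text
time_s: 18.05
tool_pos: [0.6406, 0.1005, 0.0605]
tool_rot: [179.7, 0.9, -13.7]
force: [-23.3, 0.3, 15.4]
grip_width: 0.0006
```

Emit:
apply_moves(
  targets=[
    [[-4,1,0],[0,0,0]],
    [[-8,2,0],[0,0,0]],
    [[-15,3.7,0],[0,0,0]],
    [[-25,6.2,0],[0,0,0]],
    [[-40,10,0],[0,0,0]],
    [[-55,13.5,0],[0,0,0]],
    [[-55,13.5,0],[0,0,0]],
  ],
)

```text
time_s: 18.75
tool_pos: [0.5912, 0.1137, 0.0606]
tool_rot: [-180.0, 0.0, -13.7]
force: [-0.4, 0.2, -0.2]
grip_width: 0.0005
```

Emit:
apply_moves(
  targets=[
    [[0,0,30],[0,0,0]],
    [[0,0,70],[0,0,0]],
    [[0,0,110],[0,0,0]],
    [[-20,-40,140],[0,0,0]],
    [[-20,-80,140],[0,0,0]],
    [[-20,-120,140],[0,0,0]],
    [[-20,-160,140],[0,0,0]],
    [[-20,-200,140],[0,0,0]],
  ],
)

```text
time_s: 19.55
tool_pos: [0.5736, -0.0896, 0.2012]
tool_rot: [180.0, -0.1, -13.8]
force: [0.5, -0.1, 0.5]
grip_width: 0.0004
```

```bash
python3 - <<'E'
from h import *
o=env.get_obs();t=snap('top');p=snap('scene')
print(o['time_s'],o['tool_pos'],o['force'])
for q in (t,p):
  for n in ('loader','capsule','carriage'):
    for r in env.regions_of(q,n)[:4]: print(n,round(r['conf'],2),r['rect'])
a=p['image'][110:260,290:460,::-1];b=t['image'][80:230,130:300,::-1]
cv2.imwrite('pics/c8.png',cv2.resize(np.hstack([a,b]),None,fx=2.3,fy=2.3,interpolation=2))
E
```

```text
19.55 [ 0.5735614  -0.08958817  0.20117888] [ 0.45608847 -0.0998525   0.54385828]
loader 0.77 [152.8, 86.7, 234.4, 246.6]
capsule 0.74 [388.0, 166.0, 407.1, 178.2]
capsule 0.67 [371.0, 204.1, 384.5, 217.3]
capsule 0.63 [356.9, 147.4, 374.4, 162.6]
carriage 0.86 [174.5, 158.6, 207.5, 184.3]
loader 0.92 [310.9, 149.4, 448.0, 257.1]
capsule 0.91 [238.4, 287.9, 254.6, 316.0]
capsule 0.76 [181.2, 256.8, 198.8, 283.4]
capsule 0.55 [182.4, 297.7, 205.0, 322.7]
carriage 0.63 [357.3, 162.7, 378.6, 175.9]
```

View pics/c8.png

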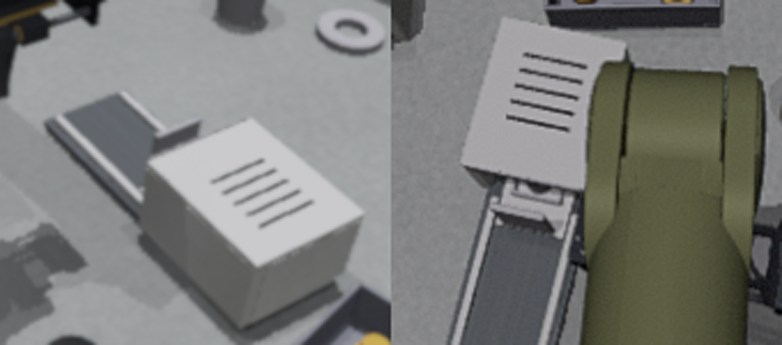

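```bash
python3 - <<'E'
from h import *
t=snap('top')
d=np.array([.971,-.2385]);n=np.array([.2385,.971]);c=np.array([.6908,.0897])+.018*d
im=t['image'][:,:,::-1].copy()
a=np.linspace(0,6.28,40)
x0,y0,k=165,140,8
z=cv2.resize(im[y0:y0+55,x0:x0+55],None,fx=k,fy=k,interpolation=2);z0=z.copy()
for zz in (.078,.022):
    P=proj(t,[[*(c+.016*(np.cos(s)*d+np.sin(s)*n)),zz] for s in a])
    cv2.polylines(z,[((P-[x0,y0]+.5)*k).astype(int)],True,(0,0,255) if zz>.05 else (255,0,0),1)
cv2.imwrite('pics/c9.png',cv2.resize(np.hstack([z0,z]),(800,400)))
E
```

```text
(no output)
```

View pics/c9.png

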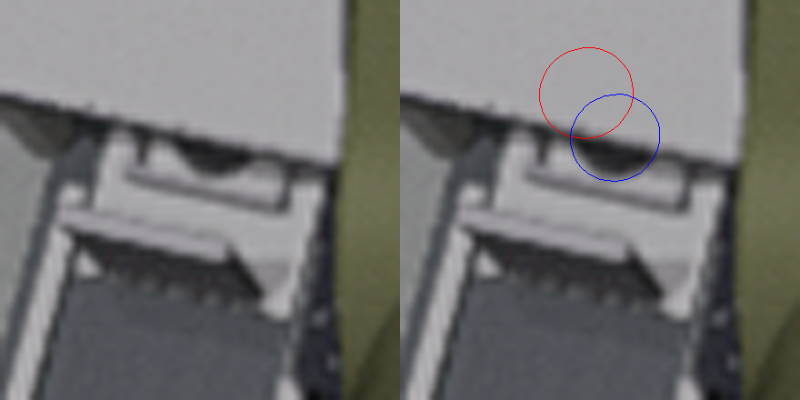

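```bash
python3 -c "
from cell import env
o=env.get_obs();print(o['time_s'],o['force']);print(env.sign_off())"
```

```text
20.0 [0.69082247 0.6006138  0.8177251 ]
the job is handed in; nothing more can be done
None
```

I stood the steel capsule in the carriage's pocket, let go of it, and pushed the carriage by its plate until it met its stop. I then backed the arm clear and handed the job in at 20.0 s of the 54 s allowed; no verdict came back.

- **Stop:** the pushing force rose from about 3 N to about 19 N after roughly 0.126 m of travel. A further push of up to 23 N in x (about 28 N in all) did not move the plate, so I took this as the stop. It was well under the 60 N at which the loader would slide.
- **Loader:** its roof looks to be in the same place in the pictures from mid-push and after the push. I did not measure for a millimetre-level shift.
- **Capsule:** a wrist picture before the push showed it standing in the pocket, about 4–5 mm off centre by eye. After the push the housing roof hides most of it. The top camera shows its rounded foot in the pocket, within a few pixels of where a standing capsule should be, so standing at the end is inferred from the foot alone. The network no longer reported it there because it is mostly hidden.

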